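# Make up two class kits at the workshop bench

### The arm

A 6-joint arm with a two-finger parallel gripper is mounted at the origin on the work surface. World frame = base frame: x ahead of the robot, y to its left, z up, the work surface at z = 0. Lengths are in m, angles in rad, forces in N, time in s.
With the tool pointing down it reaches from about 0.35 to 0.775 m from the base axis. Payload 7.3 kg.
Tool frame: the origin (TCP) lies at the very end of the fingers, on their centre line; the grasp point (between the pads) lies robot.pinch_z behind it (robot.pinch_z is the distance from the TCP to the grasp point, in m); y points along the fingers, z is the direction in which the jaws open and shut, and the axes are right-handed (so a half turn about y gives the same grasp; the last joint's range is limited). The gripper opens to 92 mm and grips with 3 to 60 N. Pads are 19 mm wide; open, the fingers measure 130 mm over their backs; the gripper's body (75 mm by 190 mm) begins 47 mm behind the grasp point.
Start: joints at [1.072, 0.342, 1.524, -0, 1.275, -0.146], TCP at [0.181, 0.493, 0.227] pointing down, gripper open.
Joint ranges: [-2.53, 2.53], [-0.77, 2.02], [0.04, 2.7], [-1, 4.14], [0.28, 2.66], [-3.11, 3.11]. Speed limits (rad/s): [2.57, 2.57, 3.14, 3.14, 3.14, 3.14].

### API

Orientations are given as [roll, pitch, yaw] about the fixed x, y, z axes, in that order (R = Rz(yaw) Ry(pitch) Rx(roll)).
In Python, from cell import status, viewer, robot gives the robot as it stands. The module is installed in compiled form; this text tells all that it offers.
- The arm moves only by the shell command python3 -m pendant 'ROWS' [FORCE]. ROWS is JSON, a list that holds one entry, the list of rows, each a list of 7 numbers: the shift along the tool's x, y, z in cm, then the turn, a rotation vector about the tool's x, y, z in rad, then the finger opening in cm, from 0 to 9.18. A call has 1 to 20 rows; each row is the pose to reach, as a shift and turn from the pose commanded when the call began, along the tool's axes at that moment; what a row does not reach only later rows make up. A row lasts 1/10 s, in which the tool goes at most 50 mm and 8.59 degrees, less where a joint would pass 70% of its speed; a pose out of reach is approached as far as the arm can. A call with a gripper value outside its range is refused whole. The fingers move at their own pace and stop on an object; FORCE is the grip in N (left out, the last holds). Time passes only in rows, so rows that repeat a pose let the fingers close. It gives the time, the measured TCP pose, the force and the opening at its end, in the units of the state.
- status.observe(): the state, without advancing time (a new reading comes with each control period).
- viewer.read_camera(name): name is "scene" or "top" or "wrist"; returns a dict with "image" (384x512x3 uint8, red, green, blue), "range_z" (384x512 float32, m along the optical axis (not along the pixel's ray), 0 where there is no reading), "fx", "fy", "cx", "cy" (pixels), "camera_from_world" (4x4, takes a point from world to camera coordinates). Camera axes: x right, y up, looking along -z (the intrinsics and any distortion apply to the point x, -y, -z); pixel columns grow to the right and rows downward; lengths in m; the calibration is good to about 2 mm. The wrist camera is an equidistant fisheye: a pixel r from the principal point sees the ray r / f radians off the axis. A picture is of the moment at which its call begins.
- robot.hand_in(): hands the job in, once; it reports no verdict.
The state is a dict: "time": time; "qpos": joint angles; "qvel": joint speeds; "joint_efforts": joint torques, N m; "tool_pos": TCP position; "tool_rot": TCP orientation; "contact_force": force on the tool from outside, world axes, zero at the start; "torque": the same for the moment, N m; "opening": finger opening in m.
Only numpy, scipy, OpenCV 4.12 (cv2) and the standard library are available. Lean on these libraries where they do the work, as an engineer would, in place of code of your own. Each camera call takes 0.05 s, during which the arm holds its last target. There are 200 camera calls.

### The job

Make up two kits for the workshop class from the stock on the bench: pack the green screw box, the black-lidded tin and the orange-nozzled glue bottle together in the low cardboard carton, and put the tape measure and the hand sander in the yellow tray. Every piece must end upright with its whole underside flat on the floor of its carton or tray, side by side with the others, and must be set down, not dropped in. Leave the red screw box and the black-nozzled bottle standing where they are.

Things in the scene. Friction and masses are not known exactly. Their poses are not given: they have to be found in the camera images.
- carton: low open cardboard carton (tray carton) for the assembly kit, brown, 148 x 140 mm outside (x by y), inside 140 x 132 mm, walls 4 mm thick and 34 mm high, floor 4 mm thick; fixed to the bench. Origin: centre of its underside; x along the 148 mm side, z up.
- tray: low open yellow plastic tray for the bench kit, 156 x 136 mm outside (x by y; rim lip 3 mm more), inside 150 x 130 mm, walls 3 mm thick and 28 mm high, floor 3 mm thick; fixed to the bench. Origin: centre of its underside; x along the 156 mm side, z up.
- screws_green: green box of screws with a white label, 120 x 45 x 55 mm high (x by y by z), 0.4 kg. Origin: centre of its underside; x along the 120 mm length, z up.
- screws_red: red box of screws, same shape and size as the green one (120 x 45 x 55 mm high); it stays in stock. Origin: centre of its underside; x along the length, z up.
- tin: small rectangular metal tin with a black lid and a white label, 60 x 52 x 55 mm high (x by y by z), 0.3 kg. Origin: centre of its underside; x along the 60 mm side, z up.
- glue_orange: upright round white glue bottle with an orange nozzle and orange label: body 54 mm across, straight up to 95 mm, then a shoulder and a nozzle 26 mm across tapering to its top at 122 mm; 0.25 kg. Origin: centre of its underside; z up along its axis.
- glue_black: glue bottle of the same shape and size with a black nozzle and a blue label; it stays in stock. Origin: centre of its underside; z up along its axis.
- tape: blue tape measure standing on its base: 72 mm long (x) plus a 7 mm blade hook at its -x end, 36 mm wide (y) with flat sides, 64 mm high with a round top; 0.3 kg. Origin: centre of its underside; z up.
- sander: hand sander standing on its rubber sole: grey base 110 x 62 x 20 mm high (x by y by z), clamp screws at both ends up to 27 mm, and above it a wooden handle bar 84 mm long (x), 28 mm wide (y), from 30 to 58 mm height; 0.3 kg. Origin: centre of its underside; x along the 110 mm length, z up.

How it is judged:
By the outcome, as a careful person would: the job done as asked, in the order asked, and still so for the second after the job is handed in, with the robot touching nothing.
It also fails if it takes over 128 s, if anything falls off the work surface, if the arm or the gripper's body presses on something with over 40 N, if the wrist force passes 120 N, or if a joint passes its speed limit or range.

## Working session

There is one attempt and no reset: what is moved stays moved. The work goes in short steps, Python scripts to look and compute and a shell command to move; the robot and the scene stay as the last step left them, time stands still between calls to the robot, and variables do not carry over. Pictures are saved under pics/ and viewed, about 12 in all and at most 16, crops included, and the job is handed in when it is done.

```bash
mkdir -p pics; ls; python3 - <<'E'
from cell import status,viewer,robot
import cv2,numpy as np
print(status.observe(),robot.pinch_z)
for n in("scene","top"):
    d=viewer.read_camera(n);cv2.imwrite(f"pics/{n}0.png",d["image"][:,:,::-1]);np.savez(f"{n}0.npz",**d)
    print(n,d["fx"],d["fy"],d["cx"],d["cy"],d["camera_from_world"].round(3).tolist(),[k for k in d])
E
```

```text
pics
{'time': 0.0, 'qpos': array([ 1.07199572e+00,  3.42713871e-01,  1.52502721e+00, -1.16856087e-05,
        1.27537370e+00, -1.45982905e-01]), 'qvel': array([-0.00012277, -0.00014899,  0.00088235, -0.00020156,  0.00082457,
       -0.00047233]), 'joint_efforts': array([ 1.43745830e-03, -4.31231368e+01, -2.44228417e+01,  7.18742958e-02,
        5.57643129e-02, -1.11974286e-04]), 'tool_pos': array([0.18118846, 0.49231151, 0.22604599]), 'tool_rot': array([-1.57230389e+00,  2.10360733e-04, -3.52814451e-01]), 'contact_force': array([-0.10731172, -0.03417384,  0.03699108]), 'torque': array([ 0.00211282,  0.01649224, -0.01848766]), 'opening': 0.0918532581089113} 0.0188
scene 356.76890474639083 356.76890474639083 253.77545458872967 190.29559911504853 [[0.329, 0.944, -0.003, -0.171], [-0.507, 0.179, 0.843, 0.249], [0.797, -0.276, 0.538, -1.347], [0.0, 0.0, 0.0, 1.0]] ['image', 'range_z', 'fx', 'fy', 'cx', 'cy', 'camera_from_world']
top 347.69475323903134 347.69475323903134 258.6268143694361 189.84712329339212 [[0.001, -1.0, -0.031, 0.006], [0.996, -0.002, 0.086, -0.533], [-0.086, -0.031, 0.996, -0.727], [0.0, 0.0, 0.0, 1.0]] ['image', 'range_z', 'fx', 'fy', 'cx', 'cy', 'camera_from_world']
```

View pics/top0.png

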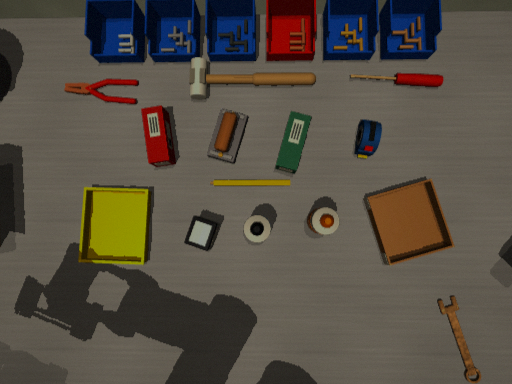

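View pics/scene0.png

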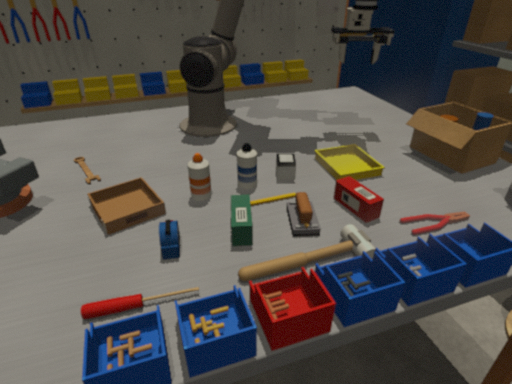

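The top view shows the tray at about (117,225), carton (408,221), tin (203,232), black glue (257,229), orange glue (322,222), green box (293,142), red box (158,135), sander (228,135) and tape (368,138). The scene view matches this.

```bash
cat > h.py <<'E'
import numpy as np,cv2
from scipy.spatial.transform import Rotation as R
def cloud(d):
    z=d["range_z"];v,u=np.mgrid[:384,:512]
    c=np.stack([(u-d["cx"])/d["fx"]*z,-(v-d["cy"])/d["fy"]*z,-z,np.ones_like(z)],-1)
    p=c@np.linalg.inv(d["camera_from_world"]).T
    p[z==0]=np.nan
    return p[...,:3]
def rect(xy):
    (c,s,a)=cv2.minAreaRect((xy*1000).astype(np.float32))
    if s[0]<s[1]: s=s[::-1];a+=90
    a=(a+90)%180-90
    return np.round(c,1),np.round(s,1),round(a,1)
E
python3 - <<'E'
from h import *
T=cloud(np.load("top0.npz"));S=cloud(np.load("scene0.npz"))
t=T[...,2];print("table z top",np.nanmedian(t[300:380,280:420]),"scene",np.nanmedian(S[200:240,60:90,2]),np.nanstd(t[330:380,300:400]))
m=((t>0.010)).astype(np.uint8)
n,l,st,ce=cv2.connectedComponentsWithStats(m)
names=dict(tray=(117,225),carton=(408,221),tin=(203,232),gb=(257,229),go=(322,222),green=(293,142),red=(158,135),sander=(228,135),tape=(368,138))
for k,(u,v) in names.items():
    w=l[v-45:v+45,u-45:u+45];w=w[w>0]
    i=np.bincount(w).argmax();p=T[l==i];zt=np.percentile(p[:,2],97)
    top=p[p[:,2]>zt-0.010]
    c,s,a=rect(top[:,:2])
    q=S.reshape(-1,3);q=q[np.hypot(q[:,0]-c[0]/1e3,q[:,1]-c[1]/1e3)<.5*(s[0]+12)/1e3];q=q[q[:,2]>.01]
    qz=np.percentile(q[:,2],98) if len(q) else 0; 
    q=q[q[:,2]>qz-.01]
    print(k,len(p),"z %.1f"%(zt*1e3),c,s,a,"all",*rect(p[:,:2]),"| scene z %.1f"%(qz*1e3),*(rect(q[:,:2]) if len(q)>5 else ()))
for k in("tray","carton"):
    u,v=names[k];print(k,"floor",np.nanmedian(t[v-10:v+10,u-10:u+10]))
E
```

```text
table z top -0.0013018798928421949 scene -0.0015093142399867365 0.0013103498019857085
tray 1228 z 29.3 [458.1 319.8] [162.5 144. ] -2.0 all [458.1 319.8] [162.5 144. ] -2.0 | scene z 28.4 [459.4 315. ] [166.6 143.8] -0.7
carton 1223 z 34.0 [ 466.6 -310.7] [149.5 142.7] 16.7 all [ 466.7 -310.6] [149.8 142.7] 16.7 | scene z 33.5 [ 468.6 -315.5] [151.5 140.1] 16.3
tin 830 z 56.6 [442.9 125.5] [60.1 52.4] -19.4 all [442.8 125.5] [60.1 52.6] -19.1 | scene z 55.3 [446.7 119.3] [59.8 51.2] -19.1
gb 598 z 121.0 [453.4   7.8] [22.7 22.5] -89.7 all [453.4   7.6] [52.5 50.8] 90.0 | scene z 121.6 [457.6   1.5] [18.1 17.7] 17.8
go 713 z 120.3 [ 468.5 -125.4] [24.  23.7] -42.0 all [ 467.9 -123.7] [53.3 52.2] -1.2 | scene z 121.1 [ 473.1 -131.3] [22.1 16.3] 77.0
green 1274 z 56.0 [635.6 -67.6] [120.4  45. ] -15.7 all [635.4 -67.5] [120.9  45. ] -15.7 | scene z 55.6 [638.4 -72.1] [120.1  44.9] -15.4
red 1515 z 56.3 [651.6 225.4] [120.7  45.9] 9.2 all [651.3 225.3] [121.4  45.9] 9.2 | scene z 55.5 [652.5 221.4] [122.3  47.8] 9.1
sander 1383 z 58.2 [656.7  76.3] [83.7 28.3] -16.5 all [656.8  76.4] [110.2  62.5] -16.4 | scene z 57.9 [658.6  71.8] [83.5 27.8] -16.5
tape 757 z 64.1 [ 646.  -227.8] [53.  36.5] -10.4 all [ 648.6 -227.7] [72.5 37.9] -9.4 | scene z 64.4 [ 653.2 -232.4] [43.4 35.3] -7.0
tray floor 0.002366465553689079
carton floor 0.002350008419149785
```

Sizes and heights from both views fit the text. The two cameras disagree by about 3 to 6 mm in xy, so I'll settle that with the wrist camera over the green box.

```bash
cat >> h.py <<'E'
def goal(x,y,z,yawdeg):
    from cell import status
    s=status.observe();Rm=R.from_euler("xyz",s["tool_rot"])
    G=R.from_euler("xyz",[-np.pi/2,0,np.radians(yawdeg)])
    print("t %.2f"%s["time"],"pos",(s["tool_pos"]*1e3).round(1),"rot",np.degrees(s["tool_rot"]).round(1),"open",round(s["opening"]*1e3,1),"F",s["contact_force"].round(1))
    print("shift cm",(Rm.inv().apply(np.array([x,y,z])-s["tool_pos"])*100).round(2),"turn",(Rm.inv()*G).as_rotvec().round(3))
def wcloud(d):
    z=d["range_z"];v,u=np.mgrid[:384,:512].astype(float)
    a=np.stack([(u-d["cx"])/d["fx"],(v-d["cy"])/d["fy"]],-1);r=np.linalg.norm(a,axis=-1)+1e-9
    k=np.tan(np.minimum(r,1.5))/r
    c=np.stack([a[...,0]*k*z,-a[...,1]*k*z,-z,np.ones_like(z)],-1)
    p=(c@np.linalg.inv(d["camera_from_world"]).T)[...,:3];p[(z==0)|(r>1.3)]=np.nan
    return p
E
python3 -c "
from h import *
goal(.637,-.07,.2,-15.6)"
```

```text
t 0.10 pos [181.2 492.4 226.1] rot [-90.1   0.  -20.2] open 92.2 F [ 1.4 -0.8 -0.2]
shift cm [ 62.2    2.65 -37.02] turn [ 0.001 -0.081 -0.   ]
```

```bash
python3 -m pendant '[[[3,0,-1.8,0,-0.01,0,9.18],[7,0.2,-4.2,0,-0.02,0,9.18],[11,0.4,-6.5,0,-0.03,0,9.18],[15,0.6,-9,0,-0.04,0,9.18],[19,0.8,-11.3,0,-0.05,0,9.18],[23,1,-13.7,0,-0.06,0,9.18],[27,1.2,-16.1,0,-0.07,0,9.18],[31,1.4,-18.5,0,-0.081,0,9.18],[35,1.6,-20.8,0,-0.081,0,9.18],[39,1.8,-23.2,0,-0.081,0,9.18],[43,2,-25.6,0,-0.081,0,9.18],[47,2.2,-28,0,-0.081,0,9.18],[51,2.4,-30.4,0,-0.081,0,9.18],[55,2.6,-32.7,0,-0.081,0,9.18],[58.5,2.65,-34.8,0,-0.081,0,9.18],[61,2.65,-36.3,0,-0.081,0,9.18],[62.2,2.65,-37,0,-0.081,0,9.18],[62.2,2.65,-37,0,-0.081,0,9.18],[62.2,2.65,-37,0,-0.081,0,9.18]]]' 20; cat > w.py <<'E'
from h import *
from cell import viewer
import sys
def shot(name):
    d=viewer.read_camera("wrist");cv2.imwrite(f"pics/{name}.png",d["image"][:,:,::-1]);np.savez(f"{name}.npz",**d);return wcloud(d)
def find(P,x,y,rad,z0,dz=.01,lab=""):
    q=P.reshape(-1,3);q=q[np.hypot(q[:,0]-x,q[:,1]-y)<rad];q=q[q[:,2]>z0]
    zt=np.percentile(q[:,2],97);t=q[q[:,2]>zt-dz];print(lab,len(t),"z %.1f"%(zt*1e3),*rect(t[:,:2]))
E
python3 - <<'E'
from w import *
P=shot("w1")
find(P,.637,-.07,.075,.03,lab="green");find(P,.65,-.23,.06,.03,lab="tape");find(P,.658,.074,.07,.045,lab="sander");find(P,.47,-.128,.05,.1,lab="go");find(P,.4675,-.313,.13,.025,lab="carton")
goal(.637,-.07,.2,-15.6)
E
```

```text
time: 2.0
tool_pos: [0.6366, -0.0691, 0.1995]
tool_rot: [-1.57, 0.002, -0.272]
contact_force: [0.2, -0.3, -0.0]
opening: 0.0919
green 14787 z 318.8 [622.5 -65.6] [149.8  40.9] 73.0
tape 816 z 66.1 [ 645.9 -229.5] [49.7 36.5] -6.6
sander 1486 z 309.5 [649.8  11.4] [56.  16.8] 5.3
go 548 z 123.0 [ 468.5 -127.4] [24.6 24.5] -2.7
carton 1928 z 35.8 [ 467.2 -313.1] [150.5 142.5] 16.2
t 2.05 pos [636.6 -68.6 199.9] rot [-90.    0.1 -15.5] open 91.6 F [0.2 0.3 0.8]
shift cm [ 0.08 -0.01 -0.12] turn [-0.     0.001 -0.001]
```

View pics/w1.png

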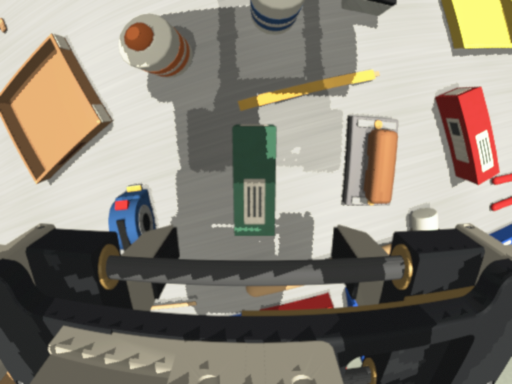

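The wrist view shows the green box at (255,180) between the fingers, with tape, sander and carton clear of them. Wrist positions fall between the other two cameras.

```bash
sed -i 's/q=q\[q\[:,2\]>z0\]/q=q[(q[:,2]>z0)\&(q[:,2]<.14)]/' w.py; python3 - <<'E'
from w import *
P=wcloud(np.load("w1.npz"))
find(P,.637,-.07,.075,.03,lab="green");find(P,.658,.074,.06,.045,lab="sander");find(P,.65,.223,.075,.03,lab="red")
find(P,.637,-.07,.11,-.01,.004,lab="x")
goal(.636,-.069,.034,-15.6)
E
```

```text
green 4681 z 57.2 [635.6 -70.2] [119.3  45.4] -15.7
sander 1697 z 59.9 [656.4  73. ] [83.7 27.5] -16.0
red 2549 z 57.3 [650.7 222.8] [120.8  47.5] 9.6
x 4680 z 56.6 [635.6 -70.2] [119.3  45.4] -15.7
t 2.05 pos [636.6 -68.6 199.9] rot [-90.    0.1 -15.5] open 91.6 F [0.2 0.3 0.8]
shift cm [-0.02 16.59 -0.06] turn [-0.     0.001 -0.001]
```

```bash
python3 -m pendant '[[[0,3,-0.1,0,0,0,9.18],[-0.05,7,-0.16,0,0,0,9.18],[-0.05,11,-0.16,0,0,0,9.18],[-0.05,14,-0.16,0,0,0,9.18],[-0.05,16,-0.16,0,0,0,9.18],[-0.05,16.6,-0.16,0,0,0,9.18],[-0.05,16.6,-0.16,0,0,0,9.18],[-0.05,16.6,-0.16,0,0,0,4],[-0.05,16.6,-0.16,0,0,0,4],[-0.05,16.6,-0.16,0,0,0,4],[-0.05,16.6,-0.16,0,0,0,4],[-0.05,16.6,-0.16,0,0,0,4],[-0.05,16.6,-0.16,0,0,0,4],[-0.05,15.6,-0.16,0,0,0,4],[-0.05,13.6,-0.16,0,0,0,4],[-0.05,10.6,-0.16,0,0,0,4],[-0.05,6.6,-0.16,0,0,0,4],[-0.05,2.6,-0.16,0,0,0,4],[-0.05,0,-0.16,0,0,0,4],[-0.05,0,-0.16,0,0,0,4]]]' 30
python3 - <<'E'
from h import *
# carton layout: frame offsets at 16.4 deg
c=np.array([467,-313]);a=np.radians(16.4);X=np.array([np.cos(a),np.sin(a)]);Y=np.array([-np.sin(a),np.cos(a)])
for n,u,v in(("green",0,-37),("tin",-33,26),("glue",33,28),("green+",0,37),("tin-",-33,-26)):print(n,c+u*X+v*Y)
goal(.477,-.349,.2,16.4)
E
```

```text
time: 4.05
tool_pos: [0.6381, -0.0712, 0.2049]
tool_rot: [-1.57, -0.008, -0.272]
contact_force: [0.9, -1.0, -3.7]
opening: 0.045
green [ 477.4466339  -348.49461706]
tin [ 428.00176096 -297.37510474]
glue [ 490.75180037 -276.82194064]
green+ [ 456.5533661  -277.50538294]
tin- [ 442.68351672 -347.25943141]
t 4.05 pos [638.1 -71.2 204.9] rot [-90.   -0.5 -15.6] open 45.0 F [ 0.9 -1.  -3.7]
shift cm [ -8.07   0.42 -31.08] turn [ 0.002 -0.558  0.008]
```

```bash
python3 -m pendant '[[[-0.5,0,-2,0,-0.05,0,4],[-1.3,0,-5,0,-0.12,0,4],[-2.1,0,-8,0,-0.2,0,4],[-2.9,0,-11,0,-0.28,0,4],[-3.6,0,-14,0,-0.36,0,4],[-4.4,0,-17,0,-0.44,0,4],[-5.2,0,-20,0,-0.5,0,4],[-6,0,-23,0,-0.558,0,4],[-6.7,0,-26,0,-0.558,0,4],[-7.4,0,-28.5,0,-0.558,0,4],[-7.8,0,-30.3,0,-0.558,0,4],[-8.0,0,-31,0,-0.558,0,4],[-8.0,0,-31,0,-0.558,0,4],[-8.0,0,-31,0,-0.558,0,4],[-8.0,0,-31,0,-0.558,0,4]]]'
python3 - <<'E'
from w import *
P=shot("w2");goal(.4774,-.3485,.039,16.4)
# carton rim points in the wrist view, box bottom
q=P.reshape(-1,3);q=q[(np.hypot(q[:,0]-.467,q[:,1]+.313)<.12)]
r=q[(q[:,2]>.026)&(q[:,2]<.045)];print(len(r),rect(r[:,:2]))
b=q[(q[:,2]>.1)&(q[:,2]<.24)];print(np.percentile(b[:,2],[1,3,10,50,90]))
E
```

```text
time: 5.55
tool_pos: [0.4765, -0.3469, 0.1998]
tool_rot: [-1.57, -0.0, 0.287]
contact_force: [-0.7, -0.7, -3.3]
opening: 0.0447
t 5.60 pos [ 476.6 -347.   200. ] rot [-90.   -0.   16.5] open 44.8 F [-0.1  0.4 -3.6]
shift cm [ 0.04 16.1  -0.18] turn [-0.001  0.001  0.   ]
1152 (array([ 464.5, -315.1]), array([144. , 141.3]), 15.8)
[0.18215745 0.20564027 0.21824607 0.21959075 0.22082056]
```

View pics/w2.png

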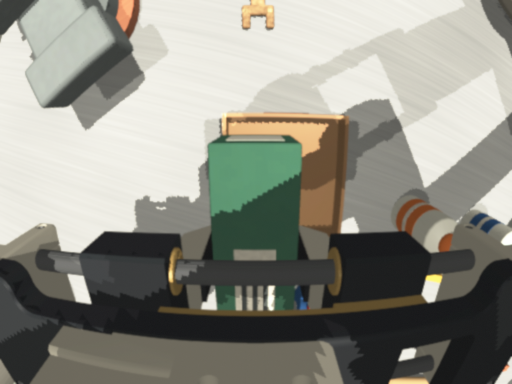

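The wrist view shows the box held level above the carton, with its left edge (210,150) just inside the left wall. Lowering it now.

```bash
python3 -m pendant '[[[0,2,-0.15,0,0,0,4],[0,5,-0.15,0,0,0,4],[0,8,-0.15,0,0,0,4],[0,11,-0.15,0,0,0,4],[0,13,-0.15,0,0,0,4],[0,14.4,-0.15,0,0,0,4],[0,15.2,-0.15,0,0,0,4],[0,15.7,-0.15,0,0,0,4],[0,15.9,-0.15,0,0,0,4],[0,16.0,-0.15,0,0,0,4],[0,16.0,-0.15,0,0,0,4]]]'; python3 -c "
from h import *
goal(.4774,-.3485,.038,16.4)"
```

```text
time: 6.7
tool_pos: [0.4768, -0.3497, 0.0408]
tool_rot: [-1.572, -0.001, 0.286]
contact_force: [0.2, -1.0, -3.7]
opening: 0.0447
t 6.70 pos [ 476.8 -349.7   40.8] rot [-90.1  -0.   16.4] open 44.7 F [ 0.2 -1.  -3.7]
shift cm [0.09 0.28 0.1 ] turn [ 0.001 -0.     0.001]
```

```bash
python3 -m pendant '[[[0,0.08,0.08,0,0,0,4],[0,0.16,0.1,0,0,0,4],[0,0.2,0.1,0,0,0,4],[0,0.2,0.1,0,0,0,4]]]';python3 -m pendant '[[[0,0.05,0,0,0,0,4],[0,0.1,0,0,0,0,4],[0,0.1,0,0,0,0,4]]]'
```

```text
time: 7.1
tool_pos: [0.4767, -0.3492, 0.0402]
tool_rot: [-1.573, -0.001, 0.286]
contact_force: [-2.1, -0.5, 6.5]
opening: 0.0449
time: 7.4
tool_pos: [0.4767, -0.3491, 0.0401]
tool_rot: [-1.574, -0.001, 0.287]
contact_force: [-3.5, 3.0, 15.0]
opening: 0.0447
```

```bash
python3 -m pendant '[[[0,-0.1,0,0,0,0,4],[0,-0.1,0,0,0,0,5.5],[0,-0.1,0,0,0,0,5.5],[0,-0.1,0,0,0,0,5.5],[0,-0.1,0,0,0,0,5.5],[0,-1,0,0,0,0,5.5],[0,-3,0,0,0,0,5.5],[0,-7,0,0,0,0,9.18],[0,-11,0,0,0,0,9.18],[0,-15,0,0,0,0,9.18],[0,-18,0,0,0,0,9.18],[0,-18,0,0,0,0,9.18]]]'; python3 - <<'E'
from w import *
P=shot("w3");find(P,.4767,-.349,.065,.045,lab="green placed")
goal(.4445,.123,.2,-109.1)
E
```

```text
time: 8.6
tool_pos: [0.4779, -0.35, 0.223]
tool_rot: [-1.579, -0.005, 0.286]
contact_force: [-0.2, -0.1, 0.2]
opening: 0.0897
green placed 4190 z 61.2 [ 476.4 -349.2] [119.2  45.2] 16.2
t 8.65 pos [ 477.  -349.2  220.1] rot [-90.3  -0.2  16.4] open 91.0 F [-0.3 -0.  -0.9]
shift cm [10.21  1.82 46.22] turn [-0.     2.19   0.007]
```

```bash
python3 - <<'E'
from h import *
from cell import status
print(status.observe()["qpos"].round(3))
goal(.4443,.1225,.2,-19.2)
E
```

```text
[-0.762  0.466  1.349  0.     1.321 -2.619]
t 8.65 pos [ 477.  -349.2  220.1] rot [-90.3  -0.2  16.4] open 91.0 F [-0.3 -0.  -0.9]
shift cm [10.18  1.82 46.18] turn [0.004 0.621 0.004]
```

```bash
python3 -m pendant '[[[0.7,0,3,0,0.1,0,9.18],[1.7,0.2,7.5,0,0.2,0,9.18],[2.7,0.4,12,0,0.3,0,9.18],[3.7,0.6,16.5,0,0.4,0,9.18],[4.7,0.8,21,0,0.5,0,9.18],[5.7,1,25.5,0,0.6,0,9.18],[6.7,1.2,30,0,0.62,0,9.18],[7.7,1.4,34.5,0,0.62,0,9.18],[8.7,1.6,39,0,0.62,0,9.18],[9.5,1.8,43,0,0.62,0,9.18],[10,1.8,45.3,0,0.62,0,9.18],[10.2,1.8,46.2,0,0.62,0,9.18],[10.2,1.8,46.2,0,0.62,0,9.18],[10.2,1.8,46.2,0,0.62,0,9.18]]]'; python3 - <<'E'
from w import *
P=shot("w4");find(P,.4443,.1225,.05,.03,lab="tin");find(P,.455,.005,.04,.1,lab="gb");find(P,.459,.318,.12,.02,lab="tray");find(P,.658,.074,.06,.045,lab="sander")
goal(.4443,.1225,.033,-19.2)
E
```

```text
time: 10.05
tool_pos: [0.4435, 0.1227, 0.1988]
tool_rot: [-1.572, 0.001, -0.334]
contact_force: [0.2, 0.6, 0.3]
opening: 0.0918
tin 2755 z 57.3 [442.2 122.8] [59.7 52.3] -19.3
gb 50 z 115.5 [442.8   1. ] [16.4  3.1] -71.0
tray 2641 z 30.2 [457.6 317.2] [162.7 143.8] -1.8Traceback (most recent call last):
  File "<stdin>", line 2, in <module>
  File "w.py", line 8, in find
    zt=np.percentile(q[:,2],97);t=q[q[:,2]>zt-dz];print(lab,len(t),"z %.1f"%(zt*1e3),*rect(t[:,:2]))
    return _quantile_unchecked(
        a, q, axis, out, overwrite_input, method, keepdims, weights)
    return _ureduce(a,
                    func=_quantile_ureduce_func,
    ...<5 lines>...
                    overwrite_input=overwrite_input,
                    method=method)
    r = func(a, **kwargs)
    result = _quantile(arr,
                       quantiles=q,
    ...<2 lines>...
                       out=out,
                       weights=wgt)
    slices_having_nans = np.isnan(arr[-1, ...])
                                  ~~~^^^^^^^^^
IndexError: index -1 is out of bounds for axis 0 with size 0
```

Rotating a quarter turn so the wide gripper body stays clear of the black-nozzled bottle.

```bash
python3 -m pendant '[[[-0.1,0,0,0,0.14,0,9.18],[-0.1,0,0,0,0.28,0,9.18],[-0.1,0,0,0,0.42,0,9.18],[-0.1,0,0,0,0.56,0,9.18],[-0.1,0,0,0,0.7,0,9.18],[-0.1,0,0,0,0.84,0,9.18],[-0.1,0,0,0,0.98,0,9.18],[-0.1,0,0,0,1.12,0,9.18],[-0.1,0,0,0,1.26,0,9.18],[-0.1,0,0,0,1.4,0,9.18],[-0.1,0,0,0,1.54,0,9.18],[-0.1,0,0,0,1.571,0,9.18],[-0.1,3,0,0,1.571,0,9.18],[-0.1,6,0,0,1.571,0,9.18],[-0.1,6,0,0,1.571,0,9.18]]]'; python3 -c "
from h import *
goal(.4423,.1227,.033,-109.2)"
```

```text
time: 11.6
tool_pos: [0.4404, 0.1224, 0.1363]
tool_rot: [-1.577, -0.003, -1.907]
contact_force: [-0.1, 0.5, 1.0]
opening: 0.0918
t 11.60 pos [440.4 122.4 136.3] rot [ -90.4   -0.2 -109.3] open 91.8 F [-0.1  0.5  1. ]
shift cm [-0.13 10.33  0.23] turn [ 0.006 -0.001  0.003]
```

```bash
python3 -m pendant '[[[-0.05,3,0.1,0,0,0,9.18],[-0.05,7,0.1,0,0,0,9.18],[-0.05,9.5,0.1,0,0,0,9.18],[-0.05,10.4,0.1,0,0,0,9.18],[-0.05,10.4,0.1,0,0,0,9.18],[-0.05,10.4,0.1,0,0,0,5.5],[-0.05,10.4,0.1,0,0,0,5.5],[-0.05,10.4,0.1,0,0,0,5.5],[-0.05,10.4,0.1,0,0,0,5.5],[-0.05,10.4,0.1,0,0,0,5.5],[-0.05,10.4,0.1,0,0,0,5.5]]]' 25; python3 -c "
from h import *
goal(.428,-.2975,.22,-73.6)"
```

```text
time: 12.7
tool_pos: [0.4439, 0.1241, 0.0357]
tool_rot: [-1.57, 0.0, -1.905]
contact_force: [-0.9, 0.3, 6.7]
opening: 0.0601
t 12.70 pos [443.9 124.1  35.7] rot [ -90.     0.  -109.1] open 60.1 F [-0.9  0.3  6.7]
shift cm [ 40.35 -18.43  12.33] turn [-0.001 -0.62  -0.   ]
```

```bash
python3 -m pendant '[[[0,-1,0,0,0,0,5.5],[0,-3,0,0,0,0,5.5],[0,-7,0,0,0,0,5.5],[0,-11,0,0,0,0,5.5],[1,-15,0.3,0,0,0,5.5],[4,-18,1.2,0,-0.06,0,5.5],[8,-18.4,2.4,0,-0.14,0,5.5],[12,-18.4,3.6,0,-0.22,0,5.5],[16,-18.4,4.9,0,-0.3,0,5.5],[20,-18.4,6.1,0,-0.38,0,5.5],[24,-18.4,7.3,0,-0.46,0,5.5],[28,-18.4,8.5,0,-0.54,0,5.5],[32,-18.4,9.7,0,-0.6,0,5.5],[35.5,-18.4,10.8,0,-0.62,0,5.5],[38,-18.4,11.6,0,-0.62,0,5.5],[39.6,-18.4,12,0,-0.62,0,5.5],[40.2,-18.4,12.2,0,-0.62,0,5.5],[40.2,-18.4,12.2,0,-0.62,0,5.5],[40.2,-18.4,12.2,0,-0.62,0,5.5]]]'; python3 -c "
from h import *
goal(.4275,-.2957,.042,-73.6)"
```

```text
time: 14.6
tool_pos: [0.4273, -0.2945, 0.2192]
tool_rot: [-1.571, 0.001, -1.284]
contact_force: [-0.0, -0.2, -4.0]
opening: 0.06
t 14.60 pos [ 427.3 -294.5  219.2] rot [-90.    0.1 -73.6] open 60.0 F [-0.  -0.2 -4. ]
shift cm [ 1.400e-01  1.772e+01 -1.000e-02] turn [-0.     0.001 -0.001]
```

```bash
python3 -m pendant '[[[0.1,3,0,0,0,0,5.5],[0.1,7,0,0,0,0,5.5],[0.1,11,0,0,0,0,5.5],[0.1,14,0,0,0,0,5.5],[0.1,16,0,0,0,0,5.5],[0.1,17,0,0,0,0,5.5],[0.1,17.5,0,0,0,0,5.5],[0.1,17.7,0,0,0,0,5.5],[0.1,17.7,0,0,0,0,5.5],[0.1,17.7,0,0,0,0,5.5]]]'; python3 -m pendant '[[[0,0.1,0,0,0,0,5.5],[0,0.18,0,0,0,0,5.5],[0,0.24,0,0,0,0,5.5],[0,0.24,0,0,0,0,5.5]]]'
```

```text
time: 15.6
tool_pos: [0.428, -0.2971, 0.0431]
tool_rot: [-1.57, -0.002, -1.285]
contact_force: [1.1, -0.0, -3.3]
opening: 0.0595
time: 16.0
tool_pos: [0.4275, -0.2968, 0.0398]
tool_rot: [-1.571, 0.0, -1.285]
contact_force: [0.1, 0.4, -3.1]
opening: 0.0599
```

```bash
python3 -m pendant '[[[0,0.05,0,0,0,0,5.5],[0,0.1,0,0,0,0,5.5],[0,0.1,0,0,0,0,5.5]]]'; python3 -m pendant '[[[0,0.05,0,0,0,0,5.5],[0,0.1,0,0,0,0,5.5],[0,0.1,0,0,0,0,5.5]]]'
```

```text
time: 16.3
tool_pos: [0.4275, -0.2968, 0.0397]
tool_rot: [-1.571, -0.0, -1.285]
contact_force: [-3.2, 1.7, 7.6]
opening: 0.0596
time: 16.6
tool_pos: [0.4275, -0.2968, 0.0397]
tool_rot: [-1.57, -0.001, -1.285]
contact_force: [-5.6, 4.1, 16.4]
opening: 0.0598
```

```bash
python3 -m pendant '[[[0,-0.15,0,0,0,0,5.5],[0,-0.15,0,0,0,0,7],[0,-0.15,0,0,0,0,7],[0,-0.15,0,0,0,0,7],[0,-0.15,0,0,0,0,7],[0,-1,0,0,0,0,7],[0,-3,0,0,0,0,7],[0,-7,0,0,0,0,8],[0,-11,0,0,0,0,9.18],[0,-15,0,0,0,0,9.18],[0,-19,0,0,0,0,9.18],[0,-21,0,0,0,0,9.18],[0,-21,0,0,0,0,9.18],[0,-21,0,0,0,0,9.18]]]'; python3 - <<'E'
from w import *
P=shot("w5");find(P,.428,-.298,.042,.05,lab="tin placed")
q=P.reshape(-1,3);r=q[(np.hypot(q[:,0]-.467,q[:,1]+.313)<.12)&(q[:,2]>.026)&(q[:,2]<.042)];print("carton",len(r),rect(r[:,:2]))
try: find(P,.4695,-.1275,.04,.11,lab="go")
except Exception: print("no go")
goal(.4695,-.1275,.2,-73.6)
E
```

```text
time: 18.0
tool_pos: [0.4273, -0.2966, 0.2479]
tool_rot: [-1.571, -0.0, -1.285]
contact_force: [-0.3, -0.2, 0.0]
opening: 0.0921
tin placed 2211 z 61.2 [ 429.9 -305.9] [67.5 59.8] -74.3
carton 1667 (array([ 467. , -313.2]), array([149.2, 141.3]), 16.4)
go 398 z 123.9 [ 468.2 -128.3] [24.1 24. ] 84.0
t 18.05 pos [ 427.  -296.3  247. ] rot [-90.    0.1 -73.6] open 92.0 F [ 0.8 -0.2 -1.1]
shift cm [-14.99   4.71   8.84] turn [ 0.001 -0.    -0.001]
```

View pics/w5.png

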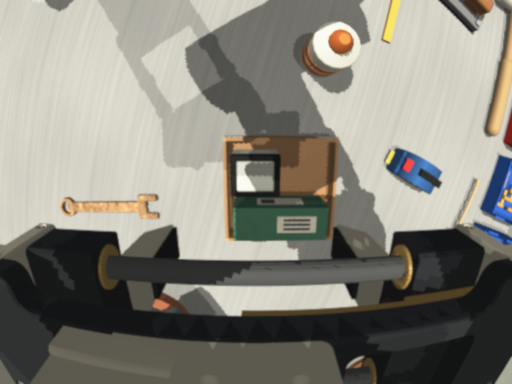

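The wrist view shows the green box and the tin flat and side by side in the carton, with the bottle's spot free at about (308,165). Next is the orange bottle.

```bash
python3 -m pendant '[[[-3,0.5,1.7,0,0,0,9.18],[-7,1.5,4,0,0,0,9.18],[-11,3,6.4,0,0,0,9.18],[-14,4.5,8.1,0,0,0,9.18],[-15,6,8.7,0,0,0,9.18],[-15,8,8.7,0,0,0,9.18],[-15,11,8.7,0,0,0,9.18],[-15,15,8.7,0,0,0,9.18],[-15,17.5,8.7,0,0,0,9.18],[-15,18.3,8.7,0,0,0,9.18],[-15,18.3,8.7,0,0,0,9.18],[-15,18.3,8.7,0,0,0,4.8],[-15,18.3,8.7,0,0,0,4.8],[-15,18.3,8.7,0,0,0,4.8],[-15,18.3,8.7,0,0,0,4.8],[-15,18.3,8.7,0,0,0,4.8],[-15,18.3,8.7,0,0,0,4.8],[-15,18.3,8.7,0,0,0,4.8]]]' 25;python3 -c "
from h import *
goal(.492,-.2777,.2,-73.6)"
```

```text
time: 19.85
tool_pos: [0.4688, -0.1284, 0.0652]
tool_rot: [-1.57, -0.0, -1.285]
contact_force: [-2.1, -0.4, 4.6]
opening: 0.0533
t 19.85 pos [ 468.8 -128.4   65.2] rot [-90.   -0.  -73.6] open 53.3 F [-2.1 -0.4  4.6]
shift cm [ 14.99 -13.48  -1.98] turn [-0. -0.  0.]
```

```bash
python3 -m pendant '[[[0,-1,0,0,0,0,4.8],[0,-3,0,0,0,0,4.8],[0,-6,0,0,0,0,4.8],[0,-9,0,0,0,0,4.8],[1,-12,-0.1,0,0,0,4.8],[3,-13.4,-0.4,0,0,0,4.8],[6,-13.4,-0.8,0,0,0,4.8],[9,-13.4,-1.2,0,0,0,4.8],[12,-13.4,-1.6,0,0,0,4.8],[14,-13.4,-1.9,0,0,0,4.8],[15,-13.4,-2,0,0,0,4.8],[15,-13.4,-2,0,0,0,4.8],[15,-13.4,-2,0,0,0,4.8]]]';python3 -c "
from h import *
goal(.492,-.2777,.072,-73.6)"
```

```text
time: 21.15
tool_pos: [0.4915, -0.2768, 0.1986]
tool_rot: [-1.571, 0.001, -1.285]
contact_force: [-1.4, -0.5, -3.4]
opening: 0.0537
t 21.15 pos [ 491.5 -276.8  198.6] rot [-90.    0.1 -73.6] open 53.7 F [-1.4 -0.5 -3.4]
shift cm [ 0.12 12.66  0.03] turn [ 0.    -0.    -0.001]
```

```bash
python3 -m pendant '[[[0,2,0,0,0,0,4.8],[0,5,0,0,0,0,4.8],[0,8,0,0,0,0,4.8],[0,10,0,0,0,0,4.8],[0,11.4,0,0,0,0,4.8],[0,12.2,0,0,0,0,4.8],[0,12.6,0,0,0,0,4.8],[0,12.7,0,0,0,0,4.8],[0,12.7,0,0,0,0,4.8]]]';python3 -m pendant '[[[0,0.1,0,0,0,0,4.8],[0,0.2,0,0,0,0,4.8],[0,0.26,0,0,0,0,4.8],[0,0.26,0,0,0,0,4.8]]]';python3 -m pendant '[[[0,0.06,0,0,0,0,4.8],[0,0.1,0,0,0,0,4.8],[0,0.1,0,0,0,0,4.8]]]'
```

```text
time: 22.05
tool_pos: [0.4922, -0.2778, 0.0725]
tool_rot: [-1.57, -0.001, -1.285]
contact_force: [-0.2, -0.4, -2.4]
opening: 0.0531
time: 22.45
tool_pos: [0.4918, -0.2779, 0.0693]
tool_rot: [-1.571, -0.0, -1.285]
contact_force: [0.3, 0.5, -2.5]
opening: 0.0533
time: 22.75
tool_pos: [0.4919, -0.278, 0.0692]
tool_rot: [-1.57, -0.001, -1.285]
contact_force: [-2.4, 1.2, 5.9]
opening: 0.0531
```

```bash
python3 -m pendant '[[[0,0,0,0,0,0,4.8],[0,0,0,0,0,0,6.5],[0,0,0,0,0,0,6.5],[0,0,0,0,0,0,6.5],[0,0,0,0,0,0,6.5],[0,-1,0,0,0,0,6.5],[0,-3,0,0,0,0,7],[0,-6,0,0,0,0,9.18],[0,-10,0,0,0,0,9.18],[0,-14,0,0,0,0,9.18],[0,-17,0,0,0,0,9.18],[0,-17,0,0,0,0,9.18],[0,-17,0,0,0,0,9.18]]]'; python3 - <<'E'
from w import *
P=shot("w6");find(P,.492,-.278,.04,.08,lab="glue placed")
goal(.650,-.230,.2,-8.4)
E
```

```text
time: 24.05
tool_pos: [0.4918, -0.2779, 0.2391]
tool_rot: [-1.57, -0.001, -1.285]
contact_force: [0.5, -0.2, -0.2]
opening: 0.0921
glue placed 504 z 126.7 [ 490.9 -276.7] [24.7 24.4] -36.4
t 24.10 pos [ 491.4 -277.5  237.8] rot [-90.    0.  -73.6] open 91.7 F [-0.5  0.4  0.2]
shift cm [-0.08  3.77 16.56] turn [-0.000e+00 -1.138e+00 -1.000e-03]
```

```bash
python3 -m pendant '[[[0,0.3,1.5,0,-0.13,0,9.18],[0,0.8,4,0,-0.27,0,9.18],[0,1.3,6.5,0,-0.41,0,9.18],[0,1.8,9,0,-0.55,0,9.18],[0,2.3,11.5,0,-0.69,0,9.18],[0,2.8,14,0,-0.83,0,9.18],[0,3.4,16,0,-0.97,0,9.18],[0,3.8,16.6,0,-1.1,0,9.18],[0,3.8,16.6,0,-1.138,0,9.18],[0,3.8,16.6,0,-1.138,0,9.18],[0,3.8,16.6,0,-1.138,0,9.18]]]'; python3 - <<'E'
from w import *
P=shot("w7");find(P,.65,-.23,.06,.03,lab="tape top");find(P,.65,-.23,.06,.03,.034,lab="tape deep")
goal(.650,-.230,.038,-8.4)
E
```

```text
time: 25.2
tool_pos: [0.6506, -0.2309, 0.1989]
tool_rot: [-1.57, 0.002, -0.148]
contact_force: [-0.3, 0.3, -0.4]
opening: 0.092
tape top 1465 z 66.1 [ 647.2 -230.9] [50.3 36. ] -9.2
tape deep 2125 z 66.1 [ 648.1 -230.9] [70.3 37.1] -8.0
t 25.25 pos [ 650.6 -231.   199.4] rot [-90.    0.1  -8.5] open 91.5 F [ 0.3 -0.2 -0.5]
shift cm [-0.05 16.14  0.08] turn [-0.001 -0.002 -0.001]
```

View pics/w7.png

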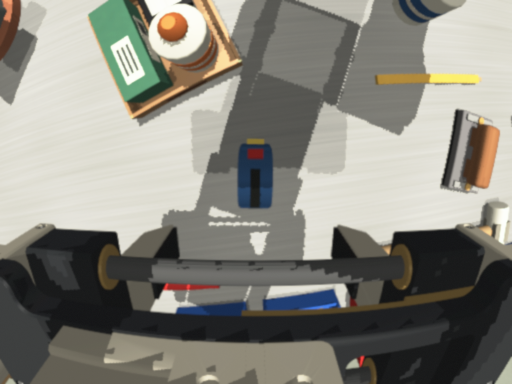

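The wrist view shows the orange bottle upright in the carton at (180,30) and the tape straight between the fingers at (255,175). Descending and gripping.

```bash
python3 -m pendant '[[[-0.2,3,0,0,0,0,9.18],[-0.2,7,0,0,0,0,9.18],[-0.2,11,0,0,0,0,9.18],[-0.2,14.5,0,0,0,0,9.18],[-0.2,16,0,0,0,0,9.18],[-0.2,16.4,0,0,0,0,9.18],[-0.2,16.4,0,0,0,0,9.18],[-0.2,16.4,0,0,0,0,3],[-0.2,16.4,0,0,0,0,3],[-0.2,16.4,0,0,0,0,3],[-0.2,16.4,0,0,0,0,3],[-0.2,16.4,0,0,0,0,3],[-0.2,16.4,0,0,0,0,3],[-0.2,16.4,0,0,0,0,3],[-0.2,16.4,0,0,0,0,3]]]' 25;python3 - <<'E'
from h import *
c=np.array([458,317.3]);a=np.radians(-1.7);X=np.array([np.cos(a),np.sin(a)]);Y=np.array([-np.sin(a),np.cos(a)])
for n,u,v in(("tape",2,-39),("tape+",2,39),("sander",0,24),("sander-",0,-24)):print(n,c+u*X+v*Y)
goal(.46,.2783,.2,-1.7)
E
```

```text
time: 26.75
tool_pos: [0.6491, -0.2307, 0.0362]
tool_rot: [-1.571, 0.0, -0.147]
contact_force: [0.4, 0.2, 1.1]
opening: 0.0358
tape [458.8421362  278.25783297]
tape+ [461.15610324 356.22350206]
sander [458.71198986 341.28943664]
sander- [457.28801014 293.31056336]
t 26.75 pos [ 649.1 -230.7   36.2] rot [-90.    0.   -8.4] open 35.8 F [0.4 0.2 1.1]
shift cm [-26.15 -16.38  47.59] turn [-0.    -0.117 -0.   ]
```

```bash
python3 -m pendant '[[[0,-1,0,0,0,0,3],[0,-3,0,0,0,0,3],[0,-7,0,0,0,0,3],[0,-11,0,0,0,0,3],[-0.6,-14.5,1,0,0,0,3],[-2,-16.4,3.6,0,-0.02,0,3],[-4.2,-16.4,7.6,0,-0.04,0,3],[-6.4,-16.4,11.6,0,-0.06,0,3],[-8.6,-16.4,15.6,0,-0.08,0,3],[-10.9,-16.4,19.6,0,-0.1,0,3],[-13.1,-16.4,23.6,0,-0.117,0,3],[-15.3,-16.4,27.6,0,-0.117,0,3],[-17.5,-16.4,31.6,0,-0.117,0,3],[-19.7,-16.4,35.6,0,-0.117,0,3],[-22,-16.4,39.6,0,-0.117,0,3],[-24,-16.4,43.2,0,-0.117,0,3],[-25.5,-16.4,46,0,-0.117,0,3],[-26.2,-16.4,47.4,0,-0.117,0,3],[-26.2,-16.4,47.4,0,-0.117,0,3],[-26.2,-16.4,47.4,0,-0.117,0,3]]]'; python3 - <<'E'
from w import *
P=shot("w8")
q=P.reshape(-1,3);r=q[(np.hypot(q[:,0]-.458,q[:,1]-.317)<.125)&(q[:,2]>.02)&(q[:,2]<.038)];print("tray",len(r),rect(r[:,:2]))
goal(.4588,.2763,.041,-1.7)
E
```

```text
time: 28.75
tool_pos: [0.4595, 0.2759, 0.2003]
tool_rot: [-1.571, -0.0, -0.029]
contact_force: [-0.8, -0.2, -2.3]
opening: 0.0356
tray 1900 (array([454.8, 317.7]), array([156.9, 142.8]), -1.6)
t 28.80 pos [459.7 275.5 200.3] rot [-90.   -0.   -1.7] open 36.1 F [ 0.3 -0.5 -3.4]
shift cm [-0.1  15.93  0.09] turn [ 0.001 -0.001  0.   ]
```

View pics/w8.png

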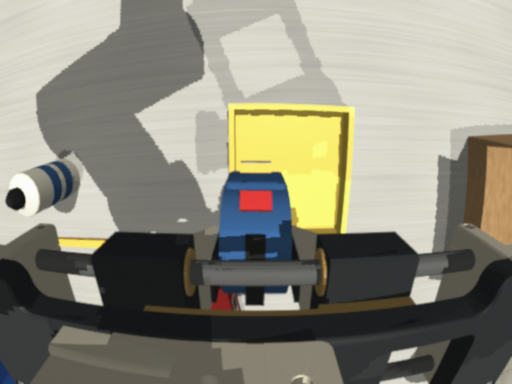

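The wrist view shows the tape upright above the left part of the tray, whose rim runs from about (230,105) to (352,110). Lowering.

```bash
python3 -m pendant '[[[-0.1,3,0.05,0,0,0,3],[-0.1,7,0.05,0,0,0,3],[-0.1,11,0.05,0,0,0,3],[-0.1,13.5,0.05,0,0,0,3],[-0.1,15,0.05,0,0,0,3],[-0.1,15.6,0.05,0,0,0,3],[-0.1,15.8,0.05,0,0,0,3],[-0.1,15.8,0.05,0,0,0,3]]]';python3 -m pendant '[[[0,0.1,0,0,0,0,3],[0,0.2,0,0,0,0,3],[0,0.25,0,0,0,0,3],[0,0.25,0,0,0,0,3]]]';python3 -m pendant '[[[0,0.06,0,0,0,0,3],[0,0.1,0,0,0,0,3],[0,0.1,0,0,0,0,3]]]'
```

```text
time: 29.6
tool_pos: [0.4591, 0.2767, 0.0429]
tool_rot: [-1.57, -0.001, -0.031]
contact_force: [-0.9, -1.0, -2.8]
opening: 0.0359
time: 30.0
tool_pos: [0.4583, 0.2772, 0.04]
tool_rot: [-1.571, -0.0, -0.03]
contact_force: [0.5, 0.6, -2.0]
opening: 0.0359
time: 30.3
tool_pos: [0.4583, 0.2772, 0.0391]
tool_rot: [-1.571, -0.0, -0.03]
contact_force: [-1.3, 0.0, 2.4]
opening: 0.0359
```

```bash
python3 -m pendant '[[[0,0,0,0,0,0,4.6],[0,0,0,0,0,0,4.6],[0,0,0,0,0,0,4.6],[0,0,0,0,0,0,4.6],[0,-1,0,0,0,0,4.6],[0,-3,0,0,0,0,4.6],[0,-7,0,0,0,0,7],[0,-11,0,0,0,0,9.18],[0,-15,0,0,0,0,9.18],[0,-16,0,0,0,0,9.18],[0,-16,0,0,0,0,9.18],[0,-16,0,0,0,0,9.18]]]'; python3 - <<'E'
from w import *
P=shot("w9");find(P,.458,.276,.05,.045,lab="tape placed")
goal(.657,.073,.2,-16.3)
E
```

```text
time: 31.5
tool_pos: [0.4576, 0.2768, 0.1979]
tool_rot: [-1.571, 0.001, -0.03]
contact_force: [-0.8, -0.9, 0.4]
opening: 0.0889
tape placed 1486 z 69.2 [456.8 276.9] [50.6 35.5] -2.4
t 31.55 pos [457.4 276.7 197.2] rot [-90.1   0.1  -1.7] open 90.6 F [-0.2 -0.2 -0.6]
shift cm [ 20.56  -0.31 -19.76] turn [ 0.001  0.255 -0.002]
```

```bash
python3 -m pendant '[[[2,0,-2,0,0.04,0,9.18],[5,0,-4.8,0,0.08,0,9.18],[8,0,-7.7,0,0.12,0,9.18],[11,0,-10.6,0,0.16,0,9.18],[14,0,-13.5,0,0.2,0,9.18],[17,0,-16.4,0,0.24,0,9.18],[19.5,0,-18.8,0,0.255,0,9.18],[20.5,-0.2,-19.8,0,0.255,0,9.18],[20.5,-0.2,-19.8,0,0.255,0,9.18],[20.5,-0.2,-19.8,0,0.255,0,9.18]]]'; python3 - <<'E'
from w import *
P=shot("w10");find(P,.657,.073,.065,.045,lab="handle");find(P,.657,.073,.075,.012,.06,lab="all")
goal(.6565,.073,.036,-16.3)
E
```

```text
time: 32.55
tool_pos: [0.6563, 0.0733, 0.1989]
tool_rot: [-1.571, 0.003, -0.285]
contact_force: [-0.6, 0.8, 0.0]
opening: 0.0914
handle 1994 z 59.9 [655.8  74.4] [81.8 27.5] -16.8
all 4843 z 59.5 [655.8  74.2] [109.2  62.4] -16.5
t 32.60 pos [656.2  73.9 199.5] rot [-90.    0.2 -16.3] open 92.0 F [-0.4 -0.2 -0.2]
shift cm [ 0.09 16.34 -0.07] turn [ 0.     0.    -0.003]
```

```bash
python3 -m pendant '[[[-0.05,3,0.04,0,0,0,9.18],[-0.05,7,0.04,0,0,0,9.18],[-0.05,11,0.04,0,0,0,8],[-0.05,14.5,0.04,0,0,0,7],[-0.05,16.1,0.04,0,0,0,6],[-0.05,16.5,0.04,0,0,0,6],[-0.05,16.5,0.04,0,0,0,6],[-0.05,16.5,0.04,0,0,0,2.2],[-0.05,16.5,0.04,0,0,0,2.2],[-0.05,16.5,0.04,0,0,0,2.2],[-0.05,16.5,0.04,0,0,0,2.2],[-0.05,16.5,0.04,0,0,0,2.2],[-0.05,16.5,0.04,0,0,0,2.2],[-0.05,16.5,0.04,0,0,0,2.2]]]' 30;python3 - <<'E'
from h import *
c=np.array([458,317.5]);a=np.radians(-1.7)
print(c+26*np.array([-np.sin(a),np.cos(a)]));goal(.4588,.3435,.2,-1.7)
E
```

```text
time: 34.0
tool_pos: [0.6572, 0.0737, 0.0363]
tool_rot: [-1.57, -0.001, -0.285]
contact_force: [-0.6, 0.5, 5.1]
opening: 0.0279
[458.77132235 343.48855636]
t 34.00 pos [657.2  73.7  36.3] rot [-90.   -0.  -16.3] open 27.9 F [-0.6  0.5  5.1]
shift cm [-26.61 -16.39  20.33] turn [-0.    -0.255  0.001]
```

```bash
python3 -m pendant '[[[0,-1,0,0,0,0,2.2],[0,-3,0,0,0,0,2.2],[0,-7,0,0,0,0,2.2],[0,-11,0,0,0,0,2.2],[0,-15,0,0,0,0,2.2],[-1.5,-16.4,1.1,0,-0.02,0,2.2],[-4,-16.4,3,0,-0.05,0,2.2],[-7,-16.4,5.3,0,-0.08,0,2.2],[-10,-16.4,7.6,0,-0.12,0,2.2],[-13,-16.4,9.9,0,-0.15,0,2.2],[-16,-16.4,12.2,0,-0.18,0,2.2],[-19,-16.4,14.5,0,-0.21,0,2.2],[-22,-16.4,16.8,0,-0.24,0,2.2],[-24.5,-16.4,18.7,0,-0.255,0,2.2],[-26,-16.4,19.9,0,-0.255,0,2.2],[-26.6,-16.4,20.3,0,-0.255,0,2.2],[-26.6,-16.4,20.3,0,-0.255,0,2.2],[-26.6,-16.4,20.3,0,-0.255,0,2.2]]]'; python3 - <<'E'
from w import *
P=shot("w11")
goal(.4593,.3435,.0425,-1.7)
E
```

```text
time: 35.8
tool_pos: [0.4587, 0.3424, 0.1992]
tool_rot: [-1.572, 0.001, -0.03]
contact_force: [0.3, 0.2, -2.8]
opening: 0.0281
t 35.85 pos [459.  342.2 199.4] rot [-90.    0.   -1.8] open 27.8 F [ 0.8 -0.5 -2.7]
shift cm [ 0.03 15.69  0.14] turn [ 0.001 -0.001 -0.   ]
```

View pics/w11.png

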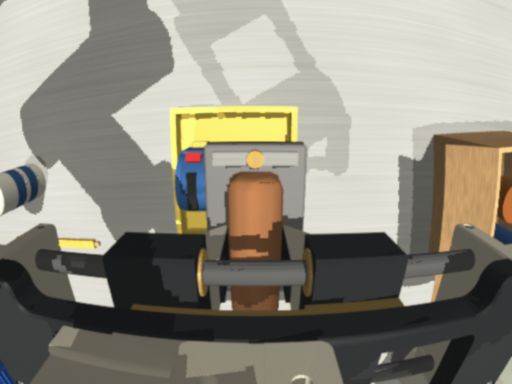

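The wrist view shows the sander level, held by its handle above the right part of the tray, with the tape at (190,180) on the left. Lowering.

```bash
python3 -m pendant '[[[0,3,0.05,0,0,0,2.2],[0,7,0.05,0,0,0,2.2],[0,11,0.05,0,0,0,2.2],[0,13.4,0.05,0,0,0,2.2],[0,14.8,0.05,0,0,0,2.2],[0,15.4,0.05,0,0,0,2.2],[0,15.6,0.05,0,0,0,2.2],[0,15.6,0.05,0,0,0,2.2]]]';python3 -m pendant '[[[0,0.1,0,0,0,0,2.2],[0,0.2,0,0,0,0,2.2],[0,0.26,0,0,0,0,2.2],[0,0.26,0,0,0,0,2.2]]]';python3 -m pendant '[[[0,0.06,0,0,0,0,2.2],[0,0.1,0,0,0,0,2.2],[0,0.1,0,0,0,0,2.2]]]'
```

```text
time: 36.65
tool_pos: [0.4594, 0.3435, 0.0443]
tool_rot: [-1.57, -0.001, -0.03]
contact_force: [-0.2, 0.3, -3.1]
opening: 0.0274
time: 37.05
tool_pos: [0.4587, 0.3437, 0.0413]
tool_rot: [-1.571, -0.0, -0.03]
contact_force: [0.3, -0.0, -3.8]
opening: 0.0277
time: 37.35
tool_pos: [0.4586, 0.3436, 0.0401]
tool_rot: [-1.571, 0.0, -0.03]
contact_force: [-0.0, 0.2, -3.2]
opening: 0.028
```

```bash
python3 -m pendant '[[[0,0.05,0,0,0,0,2.2],[0,0.1,0,0,0,0,2.2],[0,0.1,0,0,0,0,2.2]]]';python3 -m pendant '[[[0,0.05,0,0,0,0,2.2],[0,0.06,0,0,0,0,2.2],[0,0.06,0,0,0,0,2.2]]]'
```

```text
time: 37.65
tool_pos: [0.4587, 0.3436, 0.0393]
tool_rot: [-1.571, -0.0, -0.03]
contact_force: [-1.1, 0.2, -2.4]
opening: 0.028
time: 37.95
tool_pos: [0.4587, 0.3436, 0.0392]
tool_rot: [-1.571, -0.0, -0.03]
contact_force: [-3.3, -0.9, 5.0]
opening: 0.0274
```

Contact at the expected height. Release, lift away and check with the top view.

```bash
python3 -m pendant '[[[0,0,0,0,0,0,4.4],[0,0,0,0,0,0,4.4],[0,0,0,0,0,0,4.4],[0,0,0,0,0,0,4.4],[0,-1,0,0,0,0,4.4],[0,-3,0,0,0,0,4.4],[0,-7,0,0,0,0,6],[0,-11,0,0,0,0,6],[0,-15,0,0,0,0,6],[-3,-19,0,0,0,0,6],[-8,-20,0,0,0,0,6],[-8,-20,0,0,0,0,6],[-8,-20,0,0,0,0,6],[-8,-20,0,0,0,0,6]]]'; python3 - <<'E'
from h import *
from cell import viewer
from w import find
for n in("top","scene"):
    d=viewer.read_camera(n);cv2.imwrite(f"pics/{n}1.png",d["image"][:,:,::-1]);P=cloud(d)
    for k,x,y,r,z0,dz in(("green",.477,-.349,.063,.045,.006),("tin",.428,-.298,.03,.045,.006),("glue",.492,-.278,.04,.08,.01),("tape",.457,.277,.045,.05,.01),("sander",.458,.3435,.05,.045,.01),("red",.651,.223,.075,.03,.01),("gb",.455,.005,.04,.1,.01)):
        try: find(P,x,y,r,z0,dz,lab=n+" "+k)
        except Exception as e: print(n,k,"none")
E
```

```text
time: 39.35
tool_pos: [0.3792, 0.346, 0.2386]
tool_rot: [-1.571, -0.0, -0.03]
contact_force: [0.3, -0.5, 1.0]
opening: 0.0601
top green 68 z 98.9 [ 486.9 -293.9] [38.3 10.9] -12.3
top tin 668 z 59.9 [ 427.3 -295.3] [59.3 51.7] 16.1
top glue 143 z 124.4 [ 490.8 -274.3] [24.  22.4] 89.0
top tape 387 z 68.0 [459.4 279.2] [46.9 37.2] -3.2
top sander 561 z 63.1 [457.6 326.1] [82.9 64.5] -2.6
top red 1207 z 56.5 [651.2 225.3] [120.  46.] 9.2
top gb 118 z 122.1 [453.    7.2] [22.6 21.9] 72.6
scene green 50 z 100.7 [ 493.2 -297.4] [34.3 15.8] 16.4
scene tin 62 z 59.3 [ 429.8 -317.9] [52.3 18.3] 0.4
scene glue 68 z 123.6 [ 496.4 -279.6] [22.8 17. ] 79.5
scene tape 112 z 67.3 [461.9 274.5] [44.7 38.8] 2.2
scene sander 160 z 61.1 [461.8 338.8] [82.6 30.1] -3.3
scene red 648 z 55.5 [652.1 220.9] [123.5  47.5] 9.0
scene gb 45 z 120.9 [457.5   1.3] [20.7 17.9] 72.2
```

View pics/top1.png

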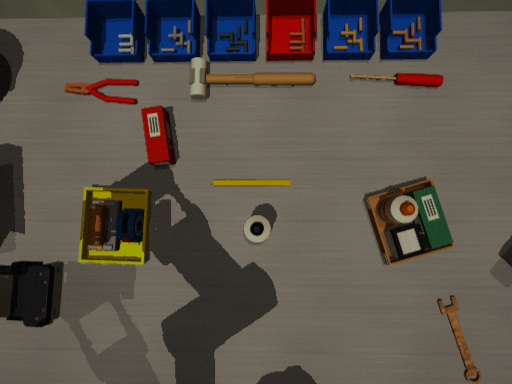

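View pics/scene1.png

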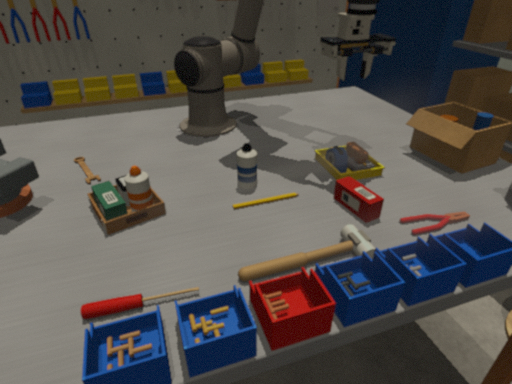

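Both views show the carton (408,221) holding green box, tin and bottle side by side, and the tray (115,225) holding sander and tape. The red box and black-nozzled bottle have not moved, and the arm is clear.

```bash
python3 -c "
from cell import robot
print(robot.hand_in())"
```

```text
the job is handed in; nothing more can be done
None
```

Both kits are packed and the job is handed in at about 39.5 s on the robot's clock. The green box, tin and orange-nozzled bottle are in the carton, and the tape measure and sander are in the tray. They went in that order, and each was lowered until it touched the floor before I let go.

**Last checks:**
- **Heights:** The final two views put the tops of the tin, bottle and tape at about 59–60, 124 and 67–68 mm. That fits upright pieces flat on their floors. The sander handle read 61 mm in the scene view.
- **Stock left standing:** The red box and the black-nozzled bottle measured within 1 mm of where they started.
- **Forces:** The highest force I read was about 16 N, when setting the tin down.

**What disagreed or failed:**
- **Camera offset:** The top and scene cameras differed by about 3–6 mm in xy throughout. The wrist camera fell roughly between them, so I used it for the picks.
- **Final box and sander readings:** The last height check on the green box picked up the neighbouring bottle, and the top-view reading of the sander (63 mm) mixed in the tape. For the green box I relied on the wrist reading from just after it was placed (61.2 mm, or about 59.5 mm after that camera's bias) and on the pictures.
- **Scene view of the tin:** The scene view had the tin largely hidden, so its outline there was no use.

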